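# Build the next power module in the nest, clear the tester's catch tray, and start the test

## Task

In the yellow-cornered nest, build the next power module: set the aluminium housing in first, open side up, then the blue spacer frame on it, then the green board with its connector up, each fully home, level and square between the corner guides and let go before the next. Put every finished module from the tester's catch tray into the black tote, each upright on the tote floor; this may be done before or after the build. Once the tray is cleared and the stack is complete, press the red start button fully down for about half a second and release it; leave the other things on the bench alone.

Things in the scene. Friction and masses are not known exactly. Their poses are not given: they have to be found in the camera images.
- housing_c (a point): loose aluminium housing, a tray open at the top with 6 thick walls, 70 x 46 x 28 tall, about 220 g; point at its centre, 14 above its underside; sizes in mm; x along the 70 side, y along the 46 side, z up; a half turn makes no difference
- spacer_c (a point): loose blue plastic spacer frame, 70 x 46 x 12 tall with a 9 wide rim round an open window, about 60 g; point at its centre, 6 above its underside; sizes in mm; x along the 70 side, y along the 46 side, z up; a half turn makes no difference
- board_c (a point): loose green circuit board 70 x 46 x 6 with a black connector block standing in the middle of its top (36 along x, 20 along y, from 6 to 26 above the underside), good to hold it by; small parts near its 46 ends; about 80 g; point at the centre of the whole, 13 above its underside; sizes in mm; x along the 70 side, y along the 46 side, z up; a half turn makes no difference
- nest_floor (a point): (mm) assembly nest, fixed: dark steel plate 120 x 100 x 10 with four yellow L-shaped corner guides round a pocket 73 (along x) x 49 (along y); point at the centre of the pocket floor, 10 above the table; x along the pocket's long side, z up. Heights above this floor in the finished stack: housing 0 to 28, spacer 28 to 40, board 40 to 46, its connector to 66
- nest: (mm) the same nest, origin under its plate. Each guide covers 14 from its corner along both sides, so the sides between are open and fingers can reach down beside the parts' long sides; guides rise straight 46 above the pocket floor, then flare outward to 57
- tray_in (a point): (mm) catch tray of the white tester at the left, fixed, steel, 196 (x) x 176 (y) outside, 4 thick rim 14 above the table; point at the centre of the tray floor, 5 above the table. The tester's 180 tall box stands beyond the tray on its +y side, its face 145 from the tray centre
- tote_in (a point): (mm) fixed open black tote with grey floor, 230 (x) x 210 (y) outside, walls 5 thick and 50 above the table; point at the centre of its inner floor, 5 above the table; axes along its sides, z up
- start (a joint): travel in m of the red start button: 0 up, 0.008 fully down; spring return, 6 N to hold fully down
- start_top (a point): (mm) centre of the top face of the round red start button, 40 across, 58 above the table when up; its housing (56 across) on a 64 x 64 x 40 grey box; pressed straight down 8
- module1_c (a point): finished module (a housing, blue spacer and green board already joined in one piece), 70 x 46 x 66 tall, about 320 g; solid to 46 above its underside, then the black connector block (36 along x, 20 along y, 46 to 66 above the underside), good to hold it by; point at its centre, 33 above its underside; sizes in mm; x along the 70 side, y along the 46 side, z up; a half turn makes no difference; may be absent
- module2_c (a point): finished module (a housing, blue spacer and green board already joined in one piece), 70 x 46 x 66 tall, about 320 g; solid to 46 above its underside, then the black connector block (36 along x, 20 along y, 46 to 66 above the underside), good to hold it by; point at its centre, 33 above its underside; sizes in mm; x along the 70 side, y along the 46 side, z up; a half turn makes no difference; may be absent
- module3_c (a point): finished module (a housing, blue spacer and green board already joined in one piece), 70 x 46 x 66 tall, about 320 g; solid to 46 above its underside, then the black connector block (36 along x, 20 along y, 46 to 66 above the underside), good to hold it by; point at its centre, 33 above its underside; sizes in mm; x along the 70 side, y along the 46 side, z up; a half turn makes no difference; may be absent
- module4_c (a point): finished module (a housing, blue spacer and green board already joined in one piece), 70 x 46 x 66 tall, about 320 g; solid to 46 above its underside, then the black connector block (36 along x, 20 along y, 46 to 66 above the underside), good to hold it by; point at its centre, 33 above its underside; sizes in mm; x along the 70 side, y along the 46 side, z up; a half turn makes no difference; may be absent
- probe: near-field probe lying on the table: black handle and blue paddle ending in a loop, 170 long (mm); to be left alone; origin on its underside, near its middle
- mug: white mug, 80 across, 90 tall (mm); to be left alone; origin on its underside, near its middle
- spool: grey spool, 60 across, 40 tall (mm); to be left alone; origin on its underside, near its middle
- carton: cardboard carton 130 x 90 x 50 (mm); to be left alone; origin on its underside, near its middle
- spareboard: bare spare green circuit board 90 x 60 x 4 with a black chip; not part of the job (mm); to be left alone; origin on its underside, near its middle
- driver: screwdriver with orange handle, 170 long (mm); to be left alone; origin on its underside, near its middle
- fluxcan: paper-labelled can, 48 across, 100 tall (mm); to be left alone; origin on its underside, near its middle
Not all that is in view belongs to the job. What is shaped like the part that bears start but purple or turquoise is not meant.

How it is judged:
By the outcome, as a careful person would: the job done as asked, in the order asked, and still so for the second after the job is handed in, with the robot touching nothing.
Of module1, module2, module3, module4 only 2 to 4 are there at a start; the rules pass over those that are not, and their reading is None.
At some moment in a run one of housing, spacer, board may be knocked a few centimetres aside while the robot is not near it.
Once in a run the grip may slacken for a moment while it holds something.
It also fails if it takes over 210 s, if anything falls off the work surface, if the arm or the gripper's body presses on something with over 40 N, if the wrist force passes 120 N, or if a joint passes its speed limit or range.

## Robot

A 6-joint arm with a two-finger parallel gripper is mounted at the origin on the work surface. World frame = base frame: x ahead of the robot, y to its left, z up, the work surface at z = 0. Lengths are in m, angles in degrees, forces in N, time in s.
With the tool pointing down it reaches from about 0.35 to 0.875 m from the base axis. Payload 4.2 kg.
Tool frame: the origin (TCP) lies midway between the tips of the shut fingers; the grasp point (between the pads) lies 19 mm behind it; z points along the fingers, y is the line along which they close (so a half turn about z gives the same grasp; the last joint's range is limited). The gripper opens to 87 mm and grips with 3 to 60 N. Pads are 19 mm wide; open, the fingers measure 117 mm over their backs; the gripper's body (75 mm by 190 mm) begins 51 mm behind the grasp point.
Start: joints at [79.16, 22.042, 0.453, 0, -68.411, -14.817], TCP at [0.271, 0.563, 0.223] pointing down, gripper open.
Joint ranges: [-179.83, 179.83], [-69.29, 118.12], [-61.27, 80.66], [-181.25, 117.63], [-171.15, -9.14], [-177.46, 177.46]. Speed limits (degrees/s): [159.86, 159.86, 180, 180, 180, 180].

## Interface

Orientations are given as a 3x3 rotation matrix whose columns are the frame's x, y, z axes.
In Python, from station import r, cams gives the robot as it stands.
- The arm moves only by the tool play_rows, never from a script. Its argument "commands" is text: rows parted by semicolons, each of 6 numbers parted by spaces: the shift along the world's x, y, z normalised to -1 to 1, where 1 is 30 mm, then the turn, a rotation vector about the world's x, y, z normalised to -1 to 1, where 1 is 0.15 rad. A call has 1 to 20 rows; each row shifts and turns the commanded pose from where the row before left it; what a row does not reach is not made up. A row lasts 1/10 s, in which the tool goes at most 50 mm and 8.59 degrees, less where a joint would pass 70% of its speed; a pose out of reach is approached as far as the arm can. A call with a number of a shift or a turn outside -1 to 1 is refused whole. A call with a gripper value outside its range is refused whole. "grip" is the finger opening in mm, from 0 to 87, set as the call begins (left out, the last holds). The fingers move at their own pace and stop on an object; the grip force is fixed at half the most. Time passes only in rows, so rows that do not move let the fingers close. It gives the time, the measured TCP pose, the force, the opening and the grip force at its end, in the units of the state.
- r.sense(): the state, without advancing time (a new reading comes with each control period).
- cams.capture(name): name is "side" or "top"; returns (picture, depth): 384x512x3 uint8, blue, green, red; 384x512 float32, m along the optical axis (not along the pixel's ray), 0 where there is no reading.
- cams.camera_info(name): a dict with "mtx" (3x3 intrinsics, pixels), "R" (3x3) and "t" (3): a world point X has camera coordinates R X + t. Camera axes: x right, y down, z forward; pixel columns grow to the right and rows downward; lengths in m; the calibration is good to about 2 mm. A picture is of the moment at which its call begins. camera_info takes no time and is no camera call.
- r.finish_job(): hands the job in; it is judged then, once.
The state is a dict: "time_s": time; "joints": joint angles; "joint_velocities": joint speeds; "effort": joint torques, N m; "tcp_pos": TCP position; "ee_rot": TCP orientation; "wrist_force": force on the tool from outside, world axes, zero at the start; "moment": the same for the moment, N m; "gripper_width": opening from 0.0 (shut) to 1.0 (fully open); "gripper_force": force on a finger pad.
Only numpy, scipy, OpenCV 4.12 (cv2) and the standard library are available. Lean on these libraries where they do the work, as an engineer would, in place of code of your own. Each camera call takes 0.05 s, during which the arm holds its last target. There are 200 camera calls.

## Working session

There is one attempt and no reset: what is moved stays moved. The work goes in short steps, Python scripts to look and compute and a tool call to move; the robot and the scene stay as the last step left them, time stands still between calls to the robot, and variables do not carry over. Pictures are saved under pics/ and viewed, at most 14 in all, crops included, and the job is handed in when it is done.

Besides the shell and the picture viewer there is one more tool, called after "Request:" in YAML: its name, and indented under it one key for each argument. play_rows: Moves the arm, as the interface text tells. Scaled input: -1 to 1 covers 30 mm each way for a shift and 0.15 rad each way for a turn. Its arguments: {"type":"object","properties":{"commands":{"type":"string"},"grip":{"type":"number"}},"required":["commands"]}

```bash
mkdir -p pics; ls; python3 - <<'E'
from station import r,cams
import cv2,numpy as np
for n in ("top","side"):
    p,d=cams.capture(n); cv2.imwrite(f"pics/{n}0.png",cv2.resize(p,(800,600),interpolation=cv2.INTER_CUBIC)); np.savez(f"{n}0.npz",p=p,d=d)
    i=cams.camera_info(n); print(n,np.round(i["mtx"],1).tolist(),np.round(i["R"],3).tolist(),np.round(i["t"],3).tolist())
s=r.sense(); print(s)
E
```

```text
pics
top [[366.5, 0.0, 255.6], [0.0, 366.5, 198.7], [0.0, 0.0, 1.0]] [[0.01, -1.0, 0.002], [-0.979, -0.011, -0.203], [0.203, -0.0, -0.979]] [-0.073, 0.541, 1.217]
side [[481.1, 0.0, 252.8], [0.0, 481.1, 188.5], [0.0, 0.0, 1.0]] [[0.959, -0.284, -0.006], [-0.171, -0.558, -0.812], [0.227, 0.78, -0.583]] [-0.513, 0.097, 1.306]
{'time_s': 0.1, 'joints': array([ 7.91609431e+01,  2.20846698e+01,  3.90865774e-01, -2.37592979e-02,
       -6.84112808e+01, -1.48182437e+01]), 'joint_velocities': array([ 0.05882699, -0.15848101,  0.270934  ,  0.27620859,  0.00898215,
       -0.0243321 ]), 'effort': array([-2.02166798e-04, -3.91691101e+01,  1.87935716e+01,  4.23185259e+00,
        1.35096625e-02, -6.99986663e-05]), 'tcp_pos': array([0.27036445, 0.56292823, 0.22161304]), 'ee_rot': array([[ 9.01333761e-01, -4.33124610e-01, -7.23602762e-04],
       [-4.33125204e-01, -9.01332108e-01, -1.72881578e-03],
       [ 9.65862569e-05,  1.87165062e-03, -9.99998244e-01]]), 'wrist_force': array([-0.466935  , -0.59640361, -1.07651741]), 'moment': array([ 0.00974947,  0.00216519, -0.05867247]), 'gripper_force': 0.0, 'gripper_width': 1.003820939131375}
```

View pics/top0.png

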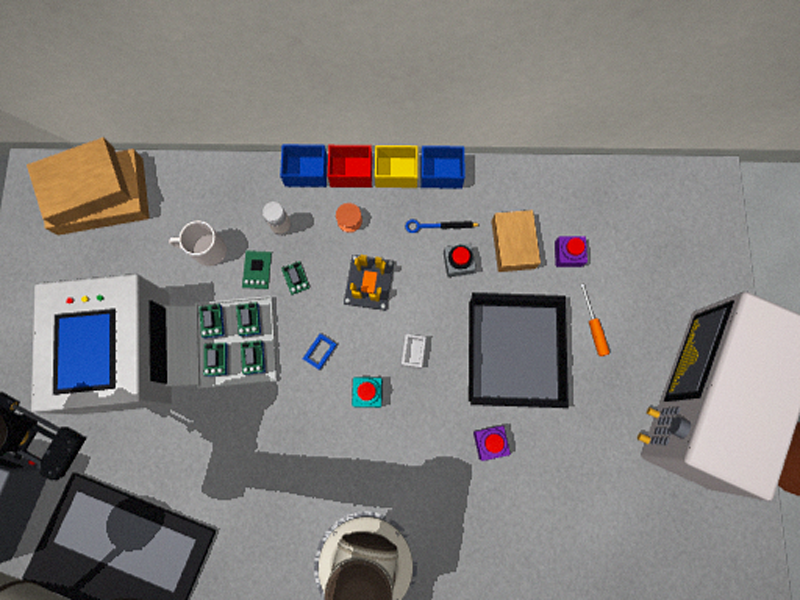

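View pics/side0.png

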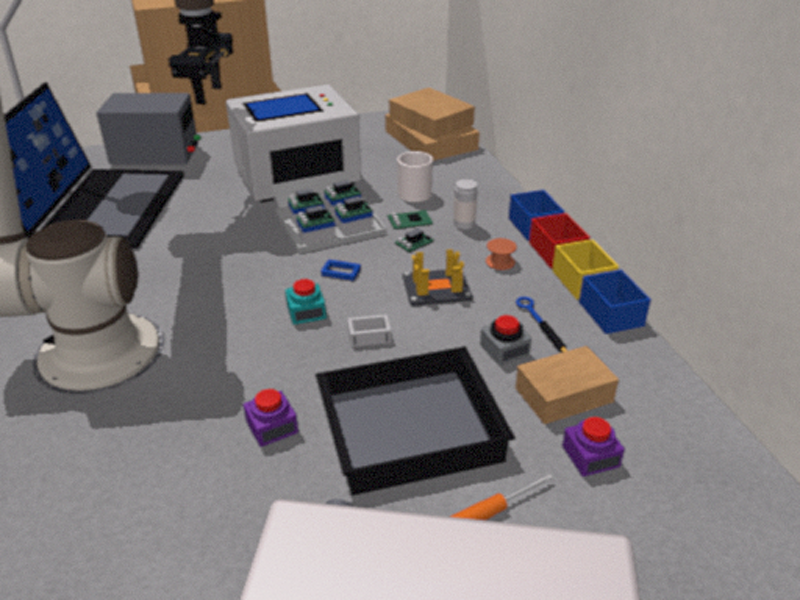

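The top view shows four modules in the tray (210–265, 320–357). The loose parts are the housing (415,350), spacer (320,350) and board (296,277). The fixed items are the nest (369,283), tote (520,350) and grey-boxed start button (460,258). The side view agrees with this.

```bash
cat > h.py <<'E'
import cv2,numpy as np
from station import r,cams
def cloud(n,d):
    i=cams.camera_info(n);K,R,t=i["mtx"],np.array(i["R"]),np.array(i["t"])
    v,u=np.mgrid[:d.shape[0],:d.shape[1]]
    c=np.stack([(u-K[0,2])/K[0,0]*d,(v-K[1,2])/K[1,1]*d,d],-1)
    return (c-t)@R
def ray(n,uv,z):
    i=cams.camera_info(n);K,R,t=i["mtx"],np.array(i["R"]),np.array(i["t"])
    uv=np.atleast_2d(uv).astype(float)
    dr=np.c_[(uv-K[:2,2])/[K[0,0],K[1,1]],np.ones(len(uv))]@R; C=-R.T@t
    return (C+dr*((z-C[2])/dr[:,2])[:,None])[:,:2]
def proj(n,X):
    i=cams.camera_info(n);c=np.atleast_2d(X)@np.array(i["R"]).T+i["t"];q=c@np.array(i["mtx"]).T
    return q[:,:2]/q[:,2:]
def masks(p):
    h=cv2.cvtColor(p,cv2.COLOR_BGR2HSV).astype(int);H,S,V=h[...,0],h[...,1],h[...,2]
    return dict(blue=(abs(H-110)<12)&(S>130)&(V>60),green=(abs(H-72)<22)&(S>70)&(V>35),white=(S<40)&(V>185),
      black=(V<60)&(S<110),yellow=(abs(H-22)<6)&(S>130)&(V>70),red=((H<6)|(H>174))&(S>150)&(V>100),orange=(abs(H-12)<5)&(S>150)&(V>150))
def blobs(n,p,col,z,lo=(.1,-.6),hi=(1.,.7),amin=8):
    "contours of a colour, cast on plane z: centre, sizes, angle of long side"
    m=masks(p)[col].astype(np.uint8); out=[]
    for c in cv2.findContours(m,cv2.RETR_EXTERNAL,cv2.CHAIN_APPROX_NONE)[0]:
        a=np.zeros_like(m);cv2.drawContours(a,[c],-1,1,-1);v,u=np.nonzero(a)
        if len(u)<amin: continue
        w=ray(n,np.c_[u,v],z);q=w.mean(0)
        if (q<lo).any() or (q>hi).any(): continue
        (x,y),s,ang=cv2.minAreaRect((w*1000).astype(np.float32))
        if s[0]<s[1]: s=s[::-1];ang+=90
        out.append((len(u),np.round([u.mean(),v.mean()],1),np.round(q*1000,1),np.round([x,y],1),np.round(s),round((ang+90)%180-90,1)))
    return out
def look(n):
    p,d=cams.capture(n);return p,d
E
python3 - <<'E'
from h import *
p,d=[np.load("top0.npz")[k] for k in "pd"]
print("C",[np.round(-np.array(cams.camera_info(n)["R"]).T@cams.camera_info(n)["t"],3) for n in("top","side")])
for col,z in (("blue",.012),("green",.05),("white",.028),("yellow",.065),("red",.058)):
    print(col)
    for b in blobs("top",p,col,z,lo=(.25,-.4),hi=(.75,.45),amin=25): print(*b)
X=cloud("top",d)
for nm,(u,v) in dict(hous=(415,350),wall=(405,350),spacer=(312,345),board=(290,277),table=(350,330),tray=(230,340),conn=(207,320),tote=(520,350),red=(460,256),nest=(369,283)).items():
    u,v=int(u*.64),int(v*.64);print(nm,np.round(X[v,u]*1000),p[v,u])
a=p[170:260,110:390]; cv2.imwrite("pics/a.png",cv2.resize(a,None,fx=2.85,fy=2.85,interpolation=cv2.INTER_NEAREST))
E
```

```text
C [array([ 0.284, -0.068,  1.302]), array([ 0.211, -1.11 ,  0.837])]
blue
265 [204.2 224.5] [455.4 113.2] [455.7 113.3] [70. 47.] -31.9
green
375 [234.3 250.6] [362.5   2.5] [362.9   1.8] [65. 64.] -89.4
250 [137.1 229.7] [430.1 336.9] [430.7 339. ] [70. 45.] 4.6
251 [160.9 228.1] [436.5 256. ] [435.6 256.2] [70. 46.] 7.2
153 [135.2 205.2] [515.5 350.2] [516.9 353.6] [70. 46.] 8.9
171 [158.5 205.1] [516.7 269.3] [521.6 271.2] [69. 46.] 7.9
143 [189.1 179. ] [611.1 167.3] [616.4 169.2] [68. 44.] 22.6
395 [163.9 172.4] [634.6 257.5] [635.3 257.7] [88. 58.] -2.3
white
53 [145.2 241.6] [391.5 313. ] [391.8 307.1] [63. 15.] -78.7
178 [264.8 225.1] [ 453.5 -101. ] [457.3 -99. ] [68. 45.] -7.5
104 [155.7 216.4] [480.2 282.4] [480.7 282.5] [131.  21.] -82.1
33 [169.1 193.4] [563.3 240.2] [565.5 241.6] [51. 23.] 60.5
413 [124.8 151.7] [716.9 410.5] [715.8 411.6] [90. 84.] -41.0
yellow
41 [240.2 188.5] [575.3 -14. ] [577.  -11.6] [28. 24.] 0.6
47 [226.8 186. ] [583.6  32.7] [584.6  32.8] [38. 19.] 19.3
50 [242.9 168.9] [645.7 -22.3] [645.3 -22.8] [38. 21.] 38.5
57 [230.5 167. ] [652.3  21.4] [650.5  21.4] [33. 25.] 1.3
773 [330.4 152. ] [ 711.7 -330.9] [ 710.  -328.8] [128.  93.] 5.6
red
107 [316.  283.4] [ 257.3 -270.5] [ 256.9 -270.6] [36. 33.] -1.2
103 [234.1 250. ] [364.    2.6] [364.    3.1] [34. 33.] -89.4
101 [294.6 163.1] [ 671.3 -204.3] [ 671.7 -204.2] [39. 37.] -89.4
hous [ 460. -102.    6.] [206 205 206]
wall [457. -81.  26.] [188 188 189]
spacer [473. 134.   3.] [126 115 105]
board [630. 191.   6.] [47 57 31]
table [508.  46.  -5.] [160 158 161]
tray [482. 320.   2.] [199 200 199]
conn [516. 355.  70.] [119 111 105]
tote [ 463. -341.    7.] [114 108 105]
red [ 671. -202.   59.] [  0   0 221]
nest [616.   4.   9.] [  0 108 238]
```

View pics/a.png

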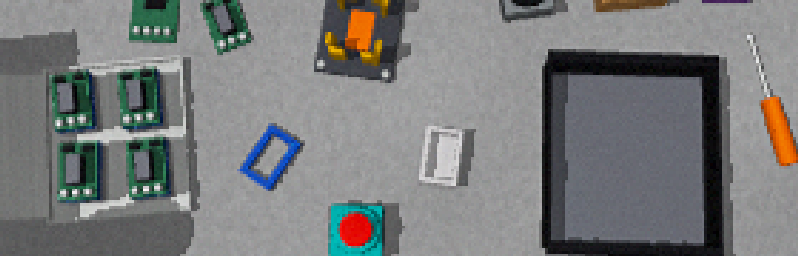

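The crop shows the nest's orange pocket mark clear, the connectors with white parts at the -x end of each module, and the housing open side up. Next I'll get refined poses.

```bash
cat >> h.py <<'E'
def hrect(n,d,c,rad,zlo,zhi):
    "points of the depth cloud near c (mm) with height in [zlo,zhi] mm"
    X=cloud(n,d)*1000;m=(np.hypot(X[...,0]-c[0],X[...,1]-c[1])<rad)&(X[...,2]>zlo)&(X[...,2]<zhi)&(d>0)
    w=X[m]
    if len(w)<4: return len(w)
    (x,y),s,a=cv2.minAreaRect(w[:,:2].astype(np.float32))
    if s[0]<s[1]: s=s[::-1];a+=90
    return len(w),np.round(w.mean(0),1),np.round([x,y],1),np.round(s),round((a+90)%180-90,1)
E
python3 - <<'E'
from h import *
P={n:np.load(n+"0.npz")["p"] for n in("top","side")};D={n:np.load(n+"0.npz")["d"] for n in("top","side")}
for n in P:
    print(n)
    for b in blobs(n,P[n],"orange",.010,lo=(.55,-.1),hi=(.7,.1),amin=10): print("orange",*b)
    for b in blobs(n,P[n],"blue",.012,lo=(.4,.05),hi=(.52,.18),amin=30): print("spacer",*b)
    for b in blobs(n,P[n],"green",.006,lo=(.54,.14),hi=(.75,.35),amin=30): print("board",*b)
    for b in blobs(n,P[n],"green",.051,lo=(.38,.2),hi=(.6,.4),amin=30): print("mod",*b)
    for b in blobs(n,P[n],"red",.058,lo=(.5,-.3),hi=(.8,-.1),amin=30): print("start?",*b)
    for b in blobs(n,P[n],"white",.028,lo=(.4,-.15),hi=(.52,-.05),amin=30): print("hous",*b)
    for c in((430,339),(436,256),(517,353),(521,271)): print("conn",hrect(n,D[n],c,38,60,80))
    print("board conn",hrect(n,D[n],(622,180),40,17,35))
    print("hous",hrect(n,D[n],(457,-99),55,20,36))
    print("tote wall",hrect(n,D[n],(465,-345),190,40,60))
    print("tray rim",hrect(n,D[n],(475,300),150,11,20))
    print("guide tops",hrect(n,D[n],(614,5),70,57,75))
E
```

```text
top
orange 110 [235.8 179.8] [620.5   5. ] [619.7   5. ] [51. 30.] -9.6
spacer 265 [204.2 224.5] [455.4 113.2] [455.7 113.3] [70. 47.] -31.9
board 143 [189.1 179. ] [622.7 175.5] [628.1 177.5] [70. 45.] 22.6
board 395 [163.9 172.4] [646.9 268.9] [647.7 269.1] [91. 61.] -2.3
mod 250 [137.1 229.7] [430.  336.5] [430.6 338.6] [69. 45.] 4.6
mod 251 [160.9 228.1] [436.4 255.7] [435.5 255.9] [70. 46.] 7.2
mod 153 [135.2 205.2] [515.3 349.8] [516.7 353.3] [70. 46.] 8.9
mod 171 [158.5 205.1] [516.5 269.1] [521.4 270.9] [69. 46.] 7.9
start? 101 [294.6 163.1] [ 671.3 -204.3] [ 671.7 -204.2] [39. 37.] -89.4
hous 178 [264.8 225.1] [ 453.5 -101. ] [457.3 -99. ] [68. 45.] -7.5
conn (84, array([429.4, 337. ,  69.5]), array([430.8, 337.3]), array([55., 31.]), 2.0)
conn (73, array([434.7, 254.9,  69.5]), array([430.9, 255.7]), array([49., 30.]), 7.9)
conn (77, array([514.2, 351.4,  68.6]), array([512.1, 349. ]), array([45., 34.]), 0.6)
conn (80, array([517.4, 270. ,  68.7]), array([514.8, 272.8]), array([46., 32.]), 14.2)
board conn (62, array([627.1, 176.9,  24.7]), array([622.9, 178.1]), array([46.
[... 1182 characters left out ...]
, array([426.4, 255.5]), array([47., 36.]), 19.1)
conn (63, array([512.3, 349.8,  67.8]), array([508.5, 350.5]), array([51., 27.]), 4.8)
conn (70, array([517.4, 266.9,  67.8]), array([514.4, 269.4]), array([48., 29.]), 5.4)
board conn (62, array([625.2, 174.4,  24.2]), array([621.9, 174.2]), array([46., 25.]), 28.4)
hous (226, array([ 455.6, -101. ,   25.9]), array([456. , -99.2]), array([70., 52.]), -7.5)
tote wall (1895, array([ 465.2, -341.1,   48. ]), array([ 468.9, -330.4]), array([372., 215.]), -1.5)
tray rim (319, array([466.9, 265.9,  14.8]), array([493.4, 314.2]), array([239., 200.]), 6.7)
guide tops (132, array([618.7,   5. ,  63.5]), array([617.8,   4.5]), array([92., 69.]), -7.2)
```

Request:
play_rows:
  commands: "0.393 -0.731 0 0 0 -0.476;0.393 -0.731 0 0 0 -0.476;0.393 -0.731 0 0 0 -0.476;0.393 -0.731 0 0 0 -0.476;0.393 -0.731 0 0 0 -0.476;0.393 -0.731 0 0 0 -0.476;0.393 -0.731 0 0 0 -0.476;0.393 -0.731 0 0 0 -0.476;0.393 -0.731 0 0 0 -0.476;0.393 -0.731 0 0 0 -0.476;0.393 -0.731 0 0 0 -0.476;0.393 -0.731 0 0 0 -0.476;0.393 -0.731 0 0 0 -0.476;0.393 -0.731 0 0 0 -0.476;0 0 0 0 0 0;0 0 0 0 0 0;0 0 0 0 0 0"
  grip: 58

```text
time_s: 1.8
tcp_pos: [0.4354, 0.2568, 0.2224]
ee_rot: [[0.124, -0.992, -0.0], [-0.992, -0.124, -0.0], [-0.0, 0.0, -1.0]]
wrist_force: [-0.2, 0.7, -0.1]
gripper_width: 0.666
gripper_force: 0.0
```

Request:
play_rows:
  commands: "0 0 -1 0 0 0;0 0 -1 0 0 0;0 0 -1 0 0 0;0 0 -0.9 0 0 0;0 0 -0.7 0 0 0;0 0 -0.5 0 0 0;0 0 -0.3 0 0 0;0 0 -0.13 0 0 0;0 0 0 0 0 0;0 0 0 0 0 0"

```text
time_s: 2.8
tcp_pos: [0.436, 0.257, 0.0574]
ee_rot: [[0.124, -0.992, 0.001], [-0.992, -0.124, 0.001], [-0.001, -0.001, -1.0]]
wrist_force: [0.3, 0.4, -0.4]
gripper_width: 0.664
gripper_force: 0.0
```

```bash
python3 - <<'E'
from h import *
s=r.sense();print(s["tcp_pos"],s["wrist_force"],s["joints"])
p,d=look("side");cv2.imwrite("pics/b.png",cv2.resize(p[70:220,150:350],(800,600),interpolation=cv2.INTER_CUBIC))
E
```

```text
[0.43601492 0.25697148 0.05737053] [ 0.33866903  0.42845223 -0.4193295 ] [ 4.89252203e+01  2.15491610e+01 -2.82591802e+01  1.43908584e-02
 -4.01030114e+01 -4.18317493e+01]
```

View pics/b.png

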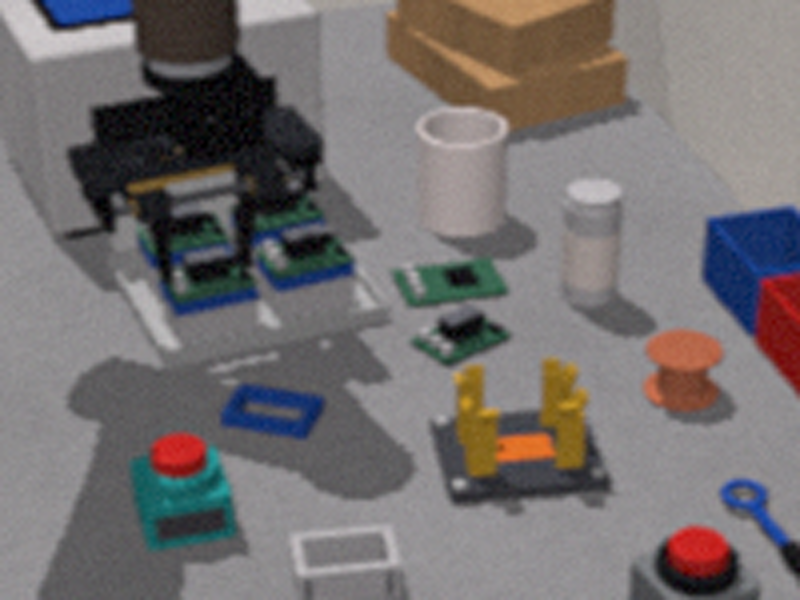

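The close view shows the fingers straddling the connector of the near module, with the gripper body parallel to the tester face. I'll close and lift.

Request:
play_rows:
  commands: "0 0 0 0 0 0;0 0 0 0 0 0;0 0 0 0 0 0;0 0 0 0 0 0;0 0 0 0 0 0;0 0 0.2 0 0 0;0 0 0.6 0 0 0;0 0 1 0 0 0;0 0 1 0 0 0;0 0 0.6 0 0 0;0 0 0 0 0 0"
  grip: 10

```text
time_s: 3.95
tcp_pos: [0.4364, 0.2572, 0.161]
ee_rot: [[0.123, -0.992, 0.003], [-0.992, -0.123, 0.004], [-0.003, -0.004, -1.0]]
wrist_force: [-0.1, 0.3, -3.5]
gripper_width: 0.406
gripper_force: 30.0
```

```bash
python3 - <<'E'
from h import *
for n in("top","side"):
    d=np.load(n+"0.npz")["d"]
    X=cloud(n,d)*1000;m=(X[...,0]>330)&(X[...,0]<595)&(X[...,1]<-200)&(X[...,1]>-480)&(X[...,2]>42)&(X[...,2]<58)&(d>0)
    w=X[m][:,:2].astype(np.float32);print(np.percentile(w,[1,99],axis=0).round(),cv2.minAreaRect(w))
E
```

```text
[[ 335. -437.]
 [ 587. -224.]] ((461.15380859375, -331.2888488769531), (211.9652099609375, 250.97671508789062), 88.7534408569336)
[[ 333. -438.]
 [ 584. -224.]] ((459.3999938964844, -330.19195556640625), (215.4970703125, 251.3944549560547), 88.50212860107422)
```

Request:
play_rows:
  commands: "0.112 -0.964 0 0 0 0;0.112 -0.964 0 0 0 0;0.112 -0.964 0 0 0 0;0.112 -0.964 0 0 0 0;0.112 -0.964 0 0 0 0;0.112 -0.964 0 0 0 0;0.112 -0.964 0 0 0 0;0.112 -0.964 0 0 0 0;0.112 -0.964 0 0 0 0;0.112 -0.964 0 0 0 0;0.112 -0.964 0 0 0 0;0.112 -0.964 0 0 0 0;0.112 -0.964 0 0 0 0;0.112 -0.964 0 0 0 0;0.112 -0.964 0 0 0 0;0.112 -0.964 0 0 0 0;0.112 -0.964 0 0 0 0;0.112 -0.964 0 0 0 0;0.112 -0.964 0 0 0 0;0.112 -0.964 0 0 0 0"

```text
time_s: 5.95
tcp_pos: [0.5014, -0.3224, 0.156]
ee_rot: [[0.122, -0.992, -0.004], [-0.992, -0.122, 0.003], [-0.003, 0.004, -1.0]]
wrist_force: [-0.4, -0.1, -2.7]
gripper_width: 0.41
gripper_force: 30.0
```

Request:
play_rows:
  commands: "0.11 -1 0 0 0 0;0.11 -0.6 0 0 0 0;0 -0.33 0 0 0 0;0 0 0 0 0 0;0 0 0 0 0 0"

```text
time_s: 6.45
tcp_pos: [0.5087, -0.379, 0.1575]
ee_rot: [[0.123, -0.992, -0.002], [-0.992, -0.123, 0.002], [-0.002, 0.002, -1.0]]
wrist_force: [0.3, 0.0, -3.1]
gripper_width: 0.411
gripper_force: 30.0
```

Request:
play_rows:
  commands: "0 0 -0.6 0 0 0;0 0 -1 0 0 0;0 0 -0.9 0 0 0;0 0 -0.5 0 0 0;0 0 -0.2 0 0 0;0 0 -0.07 0 0 0;0 0 0 0 0 0;0 0 0 0 0 0"

```text
time_s: 7.25
tcp_pos: [0.5103, -0.3801, 0.0619]
ee_rot: [[0.124, -0.992, 0.002], [-0.992, -0.124, -0.001], [0.001, -0.002, -1.0]]
wrist_force: [0.4, 1.1, -3.2]
gripper_width: 0.409
gripper_force: 30.0
```

Request:
play_rows:
  commands: "0 0 -0.08 0 0 0;0 0 -0.07 0 0 0;0 0 0 0 0 0;0 0 0 0 0 0"

```text
time_s: 7.65
tcp_pos: [0.51, -0.3802, 0.0571]
ee_rot: [[0.123, -0.992, 0.001], [-0.992, -0.123, -0.001], [0.001, -0.001, -1.0]]
wrist_force: [-0.1, 0.7, 2.4]
gripper_width: 0.412
gripper_force: 30.0
```

Request:
play_rows:
  commands: "0 0 0 0 0 0;0 0 0 0 0 0;0 0 0 0 0 0;0 0 0.4 0 0 0;0 0 0.9 0 0 0;0 0 1 0 0 0;0 0 1 0 0 0;0 0.6 0.4 0 0 0;0 1 0 0 0 0;0 1 0 0 0 0;0 1 0 0 0 0;0 1 0 0 0 0;0 1 0 0 0 0;0 1 0 0 0 0;0 1 0 0 0 0;0 1 0 0 0 0;0 1 0 0 0 0;0 1 0 0 0 0;0 1 0 0 0 0;0 1 0 0 0 0"
  grip: 58

```text
time_s: 9.65
tcp_pos: [0.5085, -0.0002, 0.1671]
ee_rot: [[0.123, -0.992, -0.0], [-0.992, -0.123, 0.0], [-0.0, 0.0, -1.0]]
wrist_force: [0.4, 0.2, -0.0]
gripper_width: 0.665
gripper_force: 0.0
```

Request:
play_rows:
  commands: "0 1 0 0 0 0;0 1 0 0 0 0;0 1 0 0 0 0;0 1 0 0 0 0;0.05 1 0 0 0 0;0.05 1 0 0 0 0;0.05 1 0 0 0 0;0.05 0.9 0 0 0 0;0.05 0.6 0 0 0 0;0.05 0.3 0 0 0 0;0 0 0 0 0 0;0 0 0 0 0 0"

```text
time_s: 10.85
tcp_pos: [0.5181, 0.2613, 0.1669]
ee_rot: [[0.123, -0.992, -0.001], [-0.992, -0.123, -0.001], [0.0, 0.001, -1.0]]
wrist_force: [-0.4, -0.5, -0.4]
gripper_width: 0.667
gripper_force: 0.0
```

Request:
play_rows:
  commands: "0.05 0.32 -0.3 0 0 0;0 0 -1 0 0 0;0 0 -1 0 0 0;0 0 -0.8 0 0 0;0 0 -0.4 0 0 0;0 0 -0.15 0 0 0;0 0 0 0 0 0;0 0 0 0 0 0"

```text
time_s: 11.65
tcp_pos: [0.5207, 0.2722, 0.0587]
ee_rot: [[0.123, -0.992, 0.002], [-0.992, -0.123, 0.001], [-0.001, -0.002, -1.0]]
wrist_force: [-0.6, -0.1, 0.7]
gripper_width: 0.665
gripper_force: 0.0
```

Request:
play_rows:
  commands: "0 0 0 0 0 0;0 0 0 0 0 0;0 0 0 0 0 0;0 0 0 0 0 0;0 0 0 0 0 0;0 0 0.2 0 0 0;0 0 0.6 0 0 0;0 0 1 0 0 0;0 0 1 0 0 0;0 -0.3 0.7 0 0 0;0 -0.8 0 0 0 0;0 -0.95 0 0 0 0"
  grip: 10

```text
time_s: 12.85
tcp_pos: [0.5188, 0.2099, 0.1624]
ee_rot: [[0.124, -0.992, -0.002], [-0.992, -0.124, 0.0], [-0.0, 0.002, -1.0]]
wrist_force: [0.1, -0.6, -3.3]
gripper_width: 0.409
gripper_force: 30.0
```

Request:
play_rows:
  commands: "0 -0.95 0 0 0 0;0 -0.95 0 0 0 0;0 -0.95 0 0 0 0;0 -0.95 0 0 0 0;0 -0.95 0 0 0 0;0 -0.95 0 0 0 0;0 -0.95 0 0 0 0;0 -0.95 0 0 0 0;0 -0.95 0 0 0 0;0 -0.95 0 0 0 0;0 -0.95 0 0 0 0;0 -0.95 0 0 0 0;0 -0.95 0 0 0 0;0 -0.95 0 0 0 0;-0.1 -0.95 0 0 0 0;-0.1 -0.95 0 0 0 0;-0.1 -0.8 0 0 0 0;0 -0.4 0 0 0 0;0 0 0 0 0 0;0 0 0 0 0 0"

```text
time_s: 14.85
tcp_pos: [0.5104, -0.2811, 0.1619]
ee_rot: [[0.123, -0.992, -0.002], [-0.992, -0.123, 0.001], [-0.001, 0.001, -1.0]]
wrist_force: [-0.6, 0.1, -4.0]
gripper_width: 0.414
gripper_force: 29.9
```

Request:
play_rows:
  commands: "0 0 -0.6 0 0 0;0 0 -1 0 0 0;0 0 -0.9 0 0 0;0 0 -0.5 0 0 0;0 0 -0.2 0 0 0;0 0 0 0 0 0;0 0 0 0 0 0"

```text
time_s: 15.55
tcp_pos: [0.5119, -0.2816, 0.0676]
ee_rot: [[0.124, -0.992, 0.002], [-0.992, -0.124, -0.001], [0.001, -0.002, -1.0]]
wrist_force: [0.3, -0.3, -3.7]
gripper_width: 0.408
gripper_force: 29.9
```

Request:
play_rows:
  commands: "0 0 -0.2 0 0 0;0 0 -0.1 0 0 0;0 0 -0.05 0 0 0;0 0 0 0 0 0;0 0 0 0 0 0"

```text
time_s: 16.05
tcp_pos: [0.5115, -0.2819, 0.0583]
ee_rot: [[0.124, -0.992, 0.001], [-0.992, -0.124, -0.001], [0.001, -0.001, -1.0]]
wrist_force: [-1.7, 3.1, 6.7]
gripper_width: 0.408
gripper_force: 30.0
```

Request:
play_rows:
  commands: "0 0 0 0 0 0;0 0 0 0 0 0;0 0 0 0 0 0;0 0 0.4 0 0 0;0 0 0.9 0 0 0;0 0 1 0 0 0;0 0 1 0 0 0;0 0.6 0.4 0 0 0;0 1 0 0 0 0;0 1 0 0 0 0;0 1 0 0 0 0;0 1 0 0 0 0;0 1 0 0 0 0;0 1 0 0 0 0;0 1 0 0 0 0;0 1 0 0 0 0;0 1 0 0 0 0;0 1 0 0 0 0;0 1 0 0 0 0;0 1 0 0 0 0"
  grip: 58

```text
time_s: 18.05
tcp_pos: [0.5111, 0.0974, 0.1681]
ee_rot: [[0.123, -0.992, 0.001], [-0.992, -0.123, 0.0], [-0.0, -0.001, -1.0]]
wrist_force: [0.2, 0.8, 0.7]
gripper_width: 0.67
gripper_force: 0.0
```

Request:
play_rows:
  commands: "0 1 0 0 0 0;0 1 0 0 0 0;0 1 0 0 0 0;0 1 0 0 0 0;0.03 1 0 0 0 0;0.03 1 0 0 0 0;0.03 0.9 0 0 0 0;0.03 0.8 0 0 0 0;0.03 0.5 0 0 0 0;0 0.3 0 0 0 0;0 0 0 0 0 0;0 0 0 0 0 0"

```text
time_s: 19.25
tcp_pos: [0.5153, 0.3504, 0.1671]
ee_rot: [[0.123, -0.992, -0.0], [-0.992, -0.123, -0.0], [0.0, 0.0, -1.0]]
wrist_force: [0.2, -0.1, -0.0]
gripper_width: 0.669
gripper_force: 0.0
```

Request:
play_rows:
  commands: "0 0.05 -0.3 0 0 0;0 0 -1 0 0 0;0 0 -1 0 0 0;0 0 -0.8 0 0 0;0 0 -0.4 0 0 0;0 0 -0.15 0 0 0;0 0 0 0 0 0;0 0 0 0 0 0"

```text
time_s: 20.05
tcp_pos: [0.5162, 0.3532, 0.0588]
ee_rot: [[0.123, -0.992, 0.002], [-0.992, -0.123, 0.002], [-0.001, -0.002, -1.0]]
wrist_force: [0.1, -0.5, 0.0]
gripper_width: 0.667
gripper_force: 0.0
```

Request:
play_rows:
  commands: "0 0 0 0 0 0;0 0 0 0 0 0;0 0 0 0 0 0;0 0 0 0 0 0;0 0 0 0 0 0;0 0 0.2 0 0 0;0 0 0.6 0 0 0;0 0 1 0 0 0;0 0 1 0 0 0;0 0 0.7 0 0 0;0 0 0 0 0 0"
  grip: 10

```text
time_s: 21.15
tcp_pos: [0.5161, 0.3536, 0.1653]
ee_rot: [[0.123, -0.992, 0.003], [-0.992, -0.123, 0.004], [-0.003, -0.004, -1.0]]
wrist_force: [0.2, 0.5, -2.9]
gripper_width: 0.412
gripper_force: 29.9
```

Request:
play_rows:
  commands: "-0.17 -0.8 0 0 0 0;-0.17 -0.96 0 0 0 0;-0.17 -0.96 0 0 0 0;-0.17 -0.96 0 0 0 0;-0.17 -0.96 0 0 0 0;-0.17 -0.96 0 0 0 0;-0.17 -0.96 0 0 0 0;-0.17 -0.96 0 0 0 0;-0.17 -0.96 0 0 0 0;-0.17 -0.96 0 0 0 0;-0.17 -0.96 0 0 0 0;-0.17 -0.96 0 0 0 0;-0.17 -0.96 0 0 0 0;-0.17 -0.96 0 0 0 0;-0.17 -0.96 0 0 0 0;-0.17 -0.96 0 0 0 0;-0.17 -0.96 0 0 0 0;-0.17 -0.96 0 0 0 0;-0.17 -0.96 0 0 0 0;-0.17 -0.96 0 0 0 0"

```text
time_s: 23.15
tcp_pos: [0.4112, -0.219, 0.1605]
ee_rot: [[0.122, -0.992, -0.004], [-0.992, -0.122, 0.002], [-0.002, 0.004, -1.0]]
wrist_force: [0.6, -0.2, -4.7]
gripper_width: 0.412
gripper_force: 29.9
```

Request:
play_rows:
  commands: "-0.07 -0.96 0 0 0 0;-0.07 -0.96 0 0 0 0;0 -0.96 0 0 0 0;0 -0.96 0 0 0 0;0 -0.9 0 0 0 0;0 -0.5 0 0 0 0;0 0 0 0 0 0;0 0 0 0 0 0;0 0 0 0 0 0"

```text
time_s: 24.05
tcp_pos: [0.4088, -0.3746, 0.1619]
ee_rot: [[0.124, -0.992, -0.001], [-0.992, -0.124, 0.001], [-0.001, 0.001, -1.0]]
wrist_force: [-0.1, 0.2, -3.3]
gripper_width: 0.406
gripper_force: 29.9
```

Request:
play_rows:
  commands: "0 -0.15 -0.6 0 0 0;0 0 -1 0 0 0;0 0 -0.9 0 0 0;0 0 -0.5 0 0 0;0 0 -0.25 0 0 0;0 0 -0.12 0 0 0;0 0 0 0 0 0;0 0 -0.05 0 0 0;0 0 0 0 0 0"

```text
time_s: 24.95
tcp_pos: [0.4097, -0.3804, 0.0607]
ee_rot: [[0.123, -0.992, 0.001], [-0.992, -0.123, -0.001], [0.001, -0.001, -1.0]]
wrist_force: [-0.0, 0.9, -4.2]
gripper_width: 0.408
gripper_force: 29.9
```

Request:
play_rows:
  commands: "0 0 -0.1 0 0 0;0 0 0 0 0 0;0 0 0 0 0 0"

```text
time_s: 25.25
tcp_pos: [0.4102, -0.3807, 0.0582]
ee_rot: [[0.124, -0.992, 0.002], [-0.992, -0.124, -0.002], [0.002, -0.002, -1.0]]
wrist_force: [-0.9, 3.0, 4.0]
gripper_width: 0.41
gripper_force: 30.0
```

Request:
play_rows:
  commands: "0 0 0 0 0 0;0 0 0 0 0 0;0 0 0 0 0 0;0 0 0.4 0 0 0;0 0 0.9 0 0 0;0 0 1 0 0 0;0 0 1 0 0 0;0 0.6 0.4 0 0 0;0 1 0 0 0 0;0 1 0 0 0 0;0 1 0 0 0 0;0 1 0 0 0 0;0 1 0 0 0 0;0 1 0 0 0 0;0 1 0 0 0 0;0 1 0 0 0 0;0 1 0 0 0 0;0 1 0 0 0 0;0 1 0 0 0 0;0 1 0 0 0 0"
  grip: 58

```text
time_s: 27.25
tcp_pos: [0.4092, -0.0011, 0.1689]
ee_rot: [[0.123, -0.992, 0.002], [-0.992, -0.123, 0.0], [-0.0, -0.002, -1.0]]
wrist_force: [0.8, -0.0, -0.2]
gripper_width: 0.668
gripper_force: 0.0
```

Request:
play_rows:
  commands: "0 1 0 0 0 0;0 1 0 0 0 0;0 1 0 0 0 0;0.1 1 0 0 0 0;0.1 1 0 0 0 0;0.1 1 0 0 0 0;0.1 1 0 0 0 0;0.1 1 0 0 0 0;0.1 1 0 0 0 -0.1;0.1 1 0 0 0 -0.1;0 0.9 0 0 0 0;0 0.6 0 0 0 0;0 0.3 0 0 0 0;0 0 0 0 0 0;0 0 0 0 0 0;0 0 0 0 0 0"

```text
time_s: 28.85
tcp_pos: [0.4302, 0.3507, 0.1681]
ee_rot: [[0.092, -0.996, -0.0], [-0.996, -0.092, -0.0], [0.0, 0.0, -1.0]]
wrist_force: [0.0, 0.1, -0.1]
gripper_width: 0.663
gripper_force: 0.0
```

Request:
play_rows:
  commands: "0 -0.42 -0.3 0 0 0;0 0 -1 0 0 0;0 0 -1 0 0 0;0 0 -0.8 0 0 0;0 0 -0.4 0 0 0;0 0 -0.18 0 0 0;0 0 0 0 0 0;0 0 0 0 0 0"

```text
time_s: 29.65
tcp_pos: [0.4309, 0.3398, 0.0587]
ee_rot: [[0.093, -0.996, 0.002], [-0.996, -0.093, 0.002], [-0.001, -0.002, -1.0]]
wrist_force: [-0.1, -0.4, -0.1]
gripper_width: 0.669
gripper_force: 0.0
```

Request:
play_rows:
  commands: "0 0 0 0 0 0;0 0 0 0 0 0;0 0 0 0 0 0;0 0 0 0 0 0;0 0 0 0 0 0;0 0 0.2 0 0 0;0 0 0.6 0 0 0;0 0 1 0 0 0;0 0 1 0 0 0;0 0 0.7 0 0 0;0 0 0 0 0 0"
  grip: 10

```text
time_s: 30.75
tcp_pos: [0.4309, 0.3401, 0.1651]
ee_rot: [[0.093, -0.996, 0.003], [-0.996, -0.093, 0.004], [-0.004, -0.003, -1.0]]
wrist_force: [-0.1, 0.3, -4.2]
gripper_width: 0.415
gripper_force: 30.0
```

Request:
play_rows:
  commands: "-0.035 -0.8 0 0 0 0;-0.035 -0.96 0 0 0 0;-0.035 -0.96 0 0 0 0;-0.035 -0.96 0 0 0 0;-0.035 -0.96 0 0 0 0;-0.035 -0.96 0 0 0 0;-0.035 -0.96 0 0 0 0;-0.035 -0.96 0 0 0 0;-0.035 -0.96 0 0 0 0;-0.035 -0.96 0 0 0 0;-0.035 -0.96 0 0 0 0;-0.035 -0.96 0 0 0 0;-0.035 -0.96 0 0 0 0;-0.035 -0.96 0 0 0 0;-0.035 -0.96 0 0 0 0;-0.035 -0.96 0 0 0 0;-0.035 -0.96 0 0 0 0;-0.035 -0.96 0 0 0 0;-0.035 -0.96 0 0 0 0;-0.035 -0.96 0 0 0 0"

```text
time_s: 32.75
tcp_pos: [0.4073, -0.2325, 0.1604]
ee_rot: [[0.092, -0.996, -0.004], [-0.996, -0.092, 0.002], [-0.002, 0.004, -1.0]]
wrist_force: [0.3, -0.7, -4.3]
gripper_width: 0.409
gripper_force: 30.0
```

Request:
play_rows:
  commands: "0 -0.9 0 0 0 0;0 -0.6 0 0 0 0;0 -0.2 0 0 0 0;0 0 0 0 0 0;0 0 0 0 0 0;0 0 0 0 0 0"

```text
time_s: 33.35
tcp_pos: [0.4089, -0.2822, 0.1622]
ee_rot: [[0.094, -0.996, -0.001], [-0.996, -0.094, 0.001], [-0.001, 0.001, -1.0]]
wrist_force: [-0.4, -0.5, -3.8]
gripper_width: 0.412
gripper_force: 30.0
```

Request:
play_rows:
  commands: "0 0 -0.6 0 0 0;0 0 -1 0 0 0;0 0 -0.9 0 0 0;0 0 -0.5 0 0 0;0 0 -0.25 0 0 0;0 0 -0.15 0 0 0;0 0 -0.05 0 0 0;0 0 -0.05 0 0 0;0 0 0 0 0 0;0 0 0 0 0 0"

```text
time_s: 34.35
tcp_pos: [0.4097, -0.2833, 0.0582]
ee_rot: [[0.093, -0.996, 0.002], [-0.996, -0.093, -0.001], [0.001, -0.001, -1.0]]
wrist_force: [1.6, -0.6, -2.6]
gripper_width: 0.407
gripper_force: 30.0
```

Request:
play_rows:
  commands: "0 0 -0.05 0 0 0;0 0 0 0 0 0"

```text
time_s: 34.55
tcp_pos: [0.4099, -0.2833, 0.0581]
ee_rot: [[0.094, -0.996, 0.001], [-0.996, -0.094, -0.001], [0.001, -0.001, -1.0]]
wrist_force: [-1.3, 3.2, 8.1]
gripper_width: 0.417
gripper_force: 30.0
```

Request:
play_rows:
  commands: "0 0 0 0 0 0;0 0 0 0 0 0;0 0 0 0 0 0;0 0 0.4 0 0 0;0 0 0.9 0 0 0;0 0 1 0 0 0;0 0 1 0 0 0;0.131 0.511 0 0 0 0.748;0.131 0.511 0 0 0 0.748;0.131 0.511 0 0 0 0.748;0.131 0.511 0 0 0 0.748;0.131 0.511 0 0 0 0.748;0.131 0.511 0 0 0 0.748;0.131 0.511 0 0 0 0.748;0.131 0.511 0 0 0 0.748;0.131 0.511 0 0 0 0.748;0.131 0.511 0 0 0 0.748;0.131 0.511 0 0 0 0.748;0.131 0.511 0 0 0 0.748"
  grip: 58

```text
time_s: 36.45
tcp_pos: [0.4566, -0.0985, 0.155]
ee_rot: [[0.992, -0.126, 0.0], [-0.126, -0.992, -0.0], [0.0, 0.0, -1.0]]
wrist_force: [1.1, 0.3, -0.3]
gripper_width: 0.667
gripper_force: 0.0
```

Request:
play_rows:
  commands: "0 0 0 0 0 0;0 0 0 0 0 0;0 0 0 0 0 0"
  grip: 68

```text
time_s: 36.75
tcp_pos: [0.4562, -0.0995, 0.155]
ee_rot: [[0.991, -0.132, -0.0], [-0.132, -0.991, -0.0], [-0.0, 0.0, -1.0]]
wrist_force: [0.3, 0.1, 0.1]
gripper_width: 0.775
gripper_force: 0.0
```

```bash
python3 - <<'E'
from h import *
P={};D={}
for n in("top","side"):
    P[n],D[n]=look(n)
    for b in blobs(n,P[n],"blue",.012,lo=(.35,.0),hi=(.56,.25),amin=30): print("spacer",*b)
    for b in blobs(n,P[n],"green",.006,lo=(.54,.1),hi=(.75,.35),amin=30): print("board",*b)
    for b in blobs(n,P[n],"green",.051,lo=(.33,-.45),hi=(.58,-.2),amin=30): print("mod",*b)
    for b in blobs(n,P[n],"white",.028,lo=(.36,-.2),hi=(.56,.0),amin=30): print("hous",*b)
    print("hous",hrect(n,D[n],(457,-99),55,20,36))
a=np.vstack([cv2.resize(P["top"][150:280,170:390],(700,414)),]);cv2.imwrite("pics/c.png",a)
print(r.sense()["tcp_pos"],r.sense()["joints"])
E
```

```text
board 160 [189.1 178.7] [624.  175.7] [628.3 177.4] [70. 46.] 22.0
board 395 [164.  172.4] [646.9 268.9] [647.7 269.1] [90. 61.] -2.3
mod 251 [318.5 237. ] [ 411.3 -284. ] [ 409.  -284.5] [70. 46.] 4.7
mod 270 [346.3 237.8] [ 409.7 -378.7] [ 409.2 -379.3] [69. 46.] 8.6
mod 248 [345.2 208.6] [ 510.9 -379. ] [ 509.  -379.9] [70. 46.] 6.6
mod 230 [317.1 208.7] [ 509.7 -281.5] [ 511.  -282.1] [69. 46.] 8.2
hous 78 [264.4 230.2] [435.4 -99.5] [436.7 -96.1] [45. 26.] 82.5
hous 701 [239.4 204.3] [526.7 -10.9] [529.6 -17.5] [115.  91.] -81.9
hous (51, array([433.9, -94.4,  27.6]), array([442.3, -97.1]), array([45., 39.]), 82.2)
spacer 232 [217.9 172.3] [453.9 106.6] [453.4 107.2] [72. 56.] -33.2
board 69 [266.2 155.6] [629.4 165.2] [627.1 169.7] [69. 42.] 14.7
board 178 [263.4 140.2] [650.8 263.7] [646.4 265. ] [86. 59.] -2.2
mod 232 [248.4 280.3] [ 409.3 -390.3] [ 408.3 -381.3] [70. 47.] 7.3
mod 201 [291.5 271.5] [ 509.8 -392.8] [ 509.2 -382.4] [73. 46.] 7.1
mod 180 [238.9 251.9] [ 412.9 -296.5] [ 409.3 -288.4] [71. 46.] 2.1
mod 163 [279. 243.] [ 513.9 -294.5] [ 510.1 -286.3] [73. 48.] 2.9
hous (217, array([ 455.7, -101.1,   26.1]), array([456.1, -98.8]), array([70., 53.]), -8.0)
[ 0.4562012  -0.09962719  0.15500338] [ 7.69547663e+00  1.04589202e+01 -2.66795300e+01  4.43065706e-03
 -5.28713546e+01  7.47061779e+01]
```

View pics/c.png

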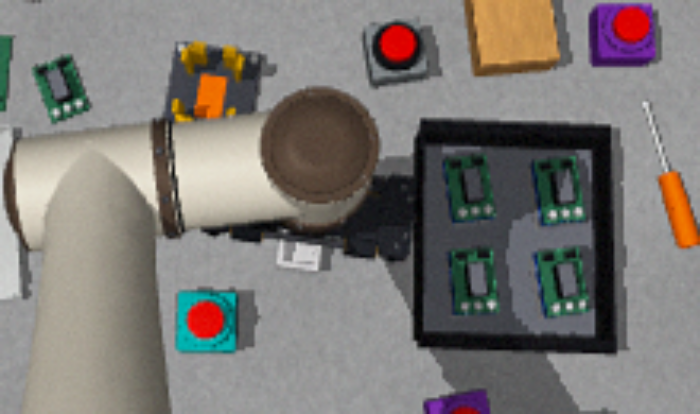

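The crop shows all four modules upright in the tote, their measured positions agreeing with the TCP to about 1 mm. The gripper is over the housing, so I'll descend onto it.

Request:
play_rows:
  commands: "0.02 0 -0.6 0 0 0;0 0 -1 0 0 0;0 0 -1 0 0 0;0 0 -0.9 0 0 0;0 0 -0.7 0 0 0;0 0 -0.4 0 0 0;0 0 -0.2 0 0 0;0 0 -0.1 0 0 0;0 0 0 0 0 0;0 0 0 0 0 0"

```text
time_s: 37.85
tcp_pos: [0.4576, -0.0991, 0.0087]
ee_rot: [[0.991, -0.131, 0.002], [-0.131, -0.991, 0.0], [0.002, -0.0, -1.0]]
wrist_force: [-0.3, 0.4, 0.6]
gripper_width: 0.781
gripper_force: 0.0
```

Request:
play_rows:
  commands: "0 0 -0.08 0 0 0;0 0 0 0 0 0"

```text
time_s: 38.05
tcp_pos: [0.4571, -0.0991, 0.0059]
ee_rot: [[0.991, -0.131, 0.001], [-0.131, -0.991, 0.0], [0.001, -0.0, -1.0]]
wrist_force: [0.5, -0.5, -0.3]
gripper_width: 0.782
gripper_force: 0.0
```

Request:
play_rows:
  commands: "0 0 0 0 0 0;0 0 0 0 0 0;0 0 0 0 0 0;0 0 0 0 0 0;0 0 0 0 0 0;0 0 0.2 0 0 0;0 0 0.6 0 0 0;0 0 1 0 0 0;0 0 1 0 0 0;0 0 0.7 0 0 0;0 0 0.3 0 0 0;0 0 0 0 0 0"
  grip: 15

```text
time_s: 39.25
tcp_pos: [0.4574, -0.099, 0.1206]
ee_rot: [[0.991, -0.131, 0.002], [-0.131, -0.991, 0.0], [0.002, -0.001, -1.0]]
wrist_force: [-0.6, 0.0, -2.2]
gripper_width: 0.525
gripper_force: 30.0
```

```bash
python3 - <<'E'
from h import *
for n,lo,hi in(("top",150,210),("side",150,215)):
    p=np.load(n+"0.npz")["p"]; h=cv2.cvtColor(p,cv2.COLOR_BGR2HSV)
    v,u=np.mgrid[:384,:512]; W=ray(n,np.c_[u.ravel(),v.ravel()],.010).reshape(384,512,2)*1000
    near=(np.hypot(W[...,0]-620,W[...,1]-5)<90)
    m=((h[...,2]<85)&near).astype(np.uint8)
    c=max(cv2.findContours(m,0,1)[0],key=cv2.contourArea)
    w=ray(n,c[:,0],.010)*1000; print(n,cv2.minAreaRect(w.astype(np.float32)),len(c))
    k=v[near];q=u[near];a=p[k.min():k.max(),q.min():q.max()];print(q.min(),k.min(),a.shape)
    cv2.imwrite(f"pics/n{n}.png",cv2.resize(a,None,fx=7,fy=7,interpolation=cv2.INTER_CUBIC))
a,b=cv2.imread("pics/ntop.png"),cv2.imread("pics/nside.png");H=max(len(a),len(b))
f=lambda x:cv2.copyMakeBorder(x,0,H-len(x),0,6,0);cv2.imwrite("pics/n.png",np.hstack([f(a),f(b)]));print(H,a.shape,b.shape)
E
```

```text
top ((618.0401611328125, 3.747051239013672), (99.88721466064453, 118.77965545654297), 81.06127166748047) 150
212 157 (47, 48, 3)
side ((616.5947875976562, -6.923717498779297), (101.76592254638672, 117.42462921142578), 81.73242950439453) 138
250 166 (33, 59, 3)
329 (329, 336, 3) (231, 413, 3)
```

View pics/n.png

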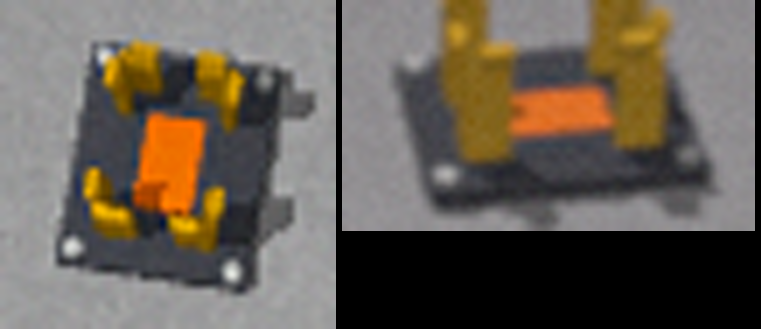

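The crops show the plate, its four guides and the orange mark. The plate rectangle (centre 618,3.7; -8.9°) and the mark (619.7,5.0) agree to about 2 mm.

Request:
play_rows:
  commands: "0.67 0.43 0 0 0 -0.02;0.67 0.43 0 0 0 -0.02;0.67 0.43 0 0 0 -0.02;0.67 0.43 0 0 0 -0.02;0.67 0.43 0 0 0 -0.02;0.67 0.43 0 0 0 -0.02;0.67 0.43 0 0 0 -0.02;0.67 0.43 -0.3 0 0 -0.02;0 0 -0.6 0 0 0;0 0 -0.3 0 0 0;0 0 0 0 0 0;0 0 0 0 0 0"

```text
time_s: 40.45
tcp_pos: [0.6172, 0.0037, 0.083]
ee_rot: [[0.988, -0.155, -0.002], [-0.155, -0.988, -0.001], [-0.001, 0.001, -1.0]]
wrist_force: [0.9, 0.7, -1.2]
gripper_width: 0.523
gripper_force: 30.0
```

```bash
python3 - <<'E'
from h import *
s=r.sense();print(s["tcp_pos"].round(4),s["wrist_force"].round(1))
p,d=look("side");a=p[130:220,225:345];cv2.imwrite("pics/e.png",cv2.resize(a,None,fx=6.6,fy=6.6,interpolation=cv2.INTER_CUBIC))
E
```

```text
[0.6172 0.0037 0.083 ] [ 0.9  0.7 -1.2]
```

View pics/e.png

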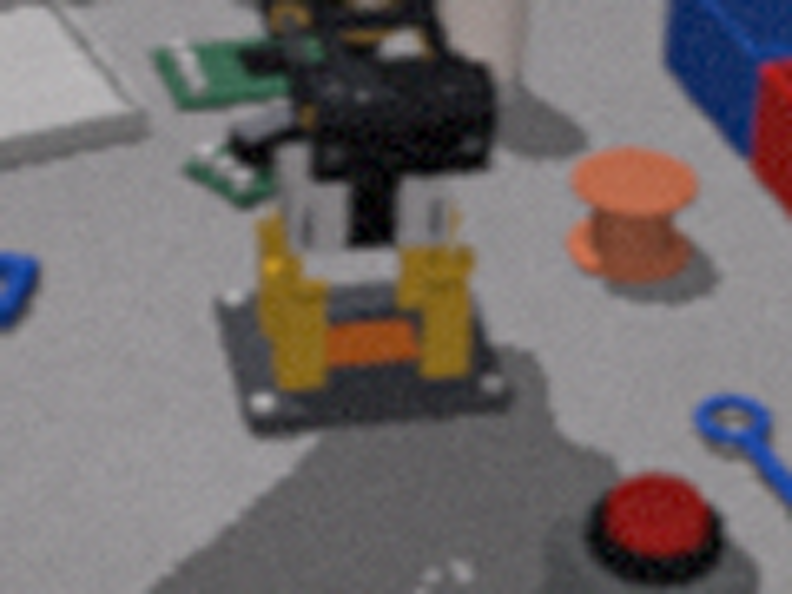

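The side crop shows the housing hovering between the guides, roughly centred. I'll correct slightly and lower while watching the forces.

Request:
play_rows:
  commands: "0.06 0.03 -0.3 0 0 0;0 0 -0.3 0 0 0;0 0 -0.15 0 0 0;0 0 0 0 0 0;0 0 0 0 0 0"

```text
time_s: 41.0
tcp_pos: [0.6196, 0.005, 0.061]
ee_rot: [[0.988, -0.154, -0.0], [-0.154, -0.988, -0.0], [-0.0, 0.0, -1.0]]
wrist_force: [0.2, 1.1, -2.4]
gripper_width: 0.527
gripper_force: 30.0
```

Request:
play_rows:
  commands: "0 0 -0.15 0 0 0;0 0 -0.15 0 0 0;0 0 -0.1 0 0 0;0 0 0 0 0 0"

```text
time_s: 41.4
tcp_pos: [0.6191, 0.0049, 0.0484]
ee_rot: [[0.988, -0.155, -0.001], [-0.155, -0.988, -0.0], [-0.001, 0.0, -1.0]]
wrist_force: [-0.3, -0.3, -2.2]
gripper_width: 0.527
gripper_force: 30.0
```

Request:
play_rows:
  commands: "0 0 -0.25 0 0 0;0 0 -0.25 0 0 0;0 0 -0.2 0 0 0;0 0 -0.15 0 0 0;0 0 -0.1 0 0 0;0 0 0 0 0 0;0 0 0 0 0 0"

```text
time_s: 42.1
tcp_pos: [0.6197, 0.005, 0.0207]
ee_rot: [[0.988, -0.154, 0.0], [-0.154, -0.988, -0.0], [0.0, 0.0, -1.0]]
wrist_force: [0.1, -0.3, -1.8]
gripper_width: 0.528
gripper_force: 30.0
```

Request:
play_rows:
  commands: "0 0 -0.1 0 0 0;0 0 -0.07 0 0 0;0 0 0 0 0 0;0 0 0 0 0 0"

```text
time_s: 42.5
tcp_pos: [0.6198, 0.005, 0.0157]
ee_rot: [[0.988, -0.154, 0.001], [-0.154, -0.988, 0.0], [0.001, -0.0, -1.0]]
wrist_force: [-0.8, 0.7, -0.8]
gripper_width: 0.528
gripper_force: 30.0
```

Request:
play_rows:
  commands: "0 0 0 0 0 0;0 0 0 0 0 0;0 0 0 0 0 0;0 0 0 0 0 0;0 0 0.2 0 0 0;0 0 0.6 0 0 0;0 0 1 0 0 0;0 0 1 0 0 0;0 0 1 0 0 0;0 0 0 0 0 0"
  grip: 62

```text
time_s: 43.5
tcp_pos: [0.6229, 0.0054, 0.1354]
ee_rot: [[0.988, -0.153, 0.011], [-0.153, -0.988, 0.001], [0.011, -0.003, -1.0]]
wrist_force: [-0.1, -0.1, -0.1]
gripper_width: 0.712
gripper_force: 0.0
```

Request:
play_rows:
  commands: "-0.68 0.45 0 0 0 -0.336;-0.68 0.45 0 0 0 -0.336;-0.68 0.45 0 0 0 -0.336;-0.68 0.45 0 0 0 -0.336;-0.68 0.45 0 0 0 -0.336;-0.68 0.45 0 0 0 -0.336;-0.68 0.45 0 0 0 -0.336;-0.68 0.45 0 0 0 -0.336;0 0 0 0 0 0;0 0 0 0 0 0;0 0 0 0 0 0"
  grip: 68

```text
time_s: 44.6
tcp_pos: [0.457, 0.1129, 0.1296]
ee_rot: [[0.848, -0.53, 0.001], [-0.53, -0.848, 0.0], [0.0, -0.0, -1.0]]
wrist_force: [-0.4, -0.3, -0.3]
gripper_width: 0.777
gripper_force: 0.0
```

```bash
python3 - <<'E'
from h import *
s=r.sense();print(s["tcp_pos"].round(4),s["wrist_force"].round(1))
P,D={},{}
for n in("top","side"):
    P[n],D[n]=look(n)
    for b in blobs(n,P[n],"blue",.012,lo=(.35,.0),hi=(.56,.25),amin=20): print("spacer",*b)
    for b in blobs(n,P[n],"green",.006,lo=(.54,.1),hi=(.75,.35),amin=30): print("board",*b)
    print("hous in nest",hrect(n,D[n],(620,5),50,28,46))
    X=cloud(n,D[n])*1000;m=(np.hypot(X[...,0]-456,X[...,1]-113)<50)&(X[...,2]>3)&(X[...,2]<20);print(m.sum())
f=lambda a:cv2.resize(a,(396,297),interpolation=cv2.INTER_CUBIC)
cv2.imwrite("pics/f.png",np.hstack([f(P["top"][155:200,205:265]),f(P["side"][130:220,200:320])]))
E
```

```text
[0.457  0.1129 0.1296] [-0.4 -0.3 -0.3]
spacer 42 [202.6 219. ] [475.2 119.8] [473.2 120. ] [45. 21.] -43.3
board 31 [183.1 175.9] [634.3 198.3] [635.7 198.6] [40. 11.] 23.7
board 69 [193.2 177.7] [627.7 160.8] [633.1 165.2] [70. 21.] 20.3
board 363 [163.6 171.5] [650.  270.3] [647.1 269.1] [89. 61.] -2.3
hous in nest (136, array([622.5,   6.4,  37.2]), array([619. ,   5.4]), array([84., 61.]), -8.5)
59
spacer 230 [217.6 172.3] [453.1 106.7] [452.9 107.1] [72. 56.] -33.7
board 64 [267.  155.5] [632.  164.8] [629.8 169.5] [69. 40.] 14.7
board 153 [263.3 140.4] [649.9 262.1] [646.3 264.8] [86. 58.] -2.5
hous in nest (236, array([6.195e+02, 5.000e-01, 3.670e+01]), array([617. ,   2.2]), array([85., 64.]), -6.6)
215
```

View pics/f.png

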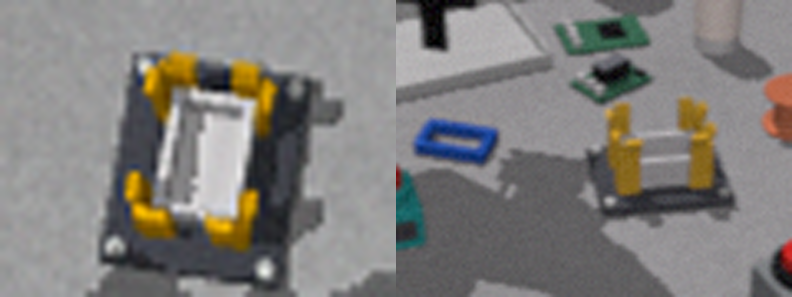

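The crops show the housing home and square in the nest, and the spacer and board unmoved. I'll descend to the spacer.

Request:
play_rows:
  commands: "-0.02 0 -0.6 0 0 0;0 0 -1 0 0 0;0 0 -1 0 0 0;0 0 -0.7 0 0 0;0 0 -0.4 0 0 0;0 0 -0.3 0 0 0;0 0 -0.13 0 0 0;0 0 0 0 0 0;0 0 0 0 0 0"

```text
time_s: 45.6
tcp_pos: [0.4563, 0.1132, 0.0062]
ee_rot: [[0.848, -0.53, 0.001], [-0.53, -0.848, 0.001], [0.001, -0.001, -1.0]]
wrist_force: [-0.7, 0.2, 0.2]
gripper_width: 0.78
gripper_force: 0.0
```

Request:
play_rows:
  commands: "0 0 -0.1 0 0 0;0 0 0 0 0 0"

```text
time_s: 45.8
tcp_pos: [0.4559, 0.1131, 0.0029]
ee_rot: [[0.848, -0.53, 0.001], [-0.53, -0.848, 0.0], [0.0, -0.001, -1.0]]
wrist_force: [0.4, -0.0, -1.0]
gripper_width: 0.783
gripper_force: 0.0
```

Request:
play_rows:
  commands: "0 0 0 0 0 0;0 0 0 0 0 0;0 0 0 0 0 0;0 0 0 0 0 0;0 0 0 0 0 0;0 0 0.2 0 0 0;0 0 0.6 0 0 0;0 0 1 0 0 0;0 0 1 0 0 0;0 0 0.7 0 0 0;0 0 0.3 0 0 0;0 0 0 0 0 0"
  grip: 15

```text
time_s: 47.0
tcp_pos: [0.4562, 0.1133, 0.1177]
ee_rot: [[0.848, -0.53, 0.002], [-0.53, -0.848, 0.002], [0.001, -0.003, -1.0]]
wrist_force: [-0.4, -0.5, -1.5]
gripper_width: 0.521
gripper_force: 30.0
```

Request:
play_rows:
  commands: "0.68 -0.451 0 0 0 0.337;0.68 -0.451 0 0 0 0.337;0.68 -0.451 0 0 0 0.337;0.68 -0.451 0 0 0 0.337;0.68 -0.451 0 0 0 0.337;0.68 -0.451 0 0 0 0.337;0.68 -0.451 0 0 0 0.337;0.68 -0.451 0 0 0 0.337;0 0 -0.5 0 0 0;0 0 -0.4 0 0 0;0 0 -0.2 0 0 0;0 0 0 0 0 0;0 0 0 0 0 0"

```text
time_s: 48.3
tcp_pos: [0.6188, 0.0051, 0.0836]
ee_rot: [[0.988, -0.152, -0.0], [-0.152, -0.988, -0.0], [-0.0, 0.0, -1.0]]
wrist_force: [0.6, -0.0, -0.3]
gripper_width: 0.523
gripper_force: 30.0
```

Request:
play_rows:
  commands: "0.03 0 -0.3 0 0 -0.02;0 0 -0.2 0 0 0;0 0 -0.15 0 0 0;0 0 0 0 0 0;0 0 0 0 0 0"

```text
time_s: 48.8
tcp_pos: [0.6199, 0.0048, 0.0641]
ee_rot: [[0.988, -0.156, -0.0], [-0.156, -0.988, -0.0], [-0.0, 0.0, -1.0]]
wrist_force: [-0.9, 0.3, -0.5]
gripper_width: 0.527
gripper_force: 30.0
```

Request:
play_rows:
  commands: "0 0 -0.15 0 0 0;0 0 -0.15 0 0 0;0 0 -0.1 0 0 0;0 0 0 0 0 0;0 0 0 0 0 0"

```text
time_s: 49.3
tcp_pos: [0.6199, 0.0048, 0.052]
ee_rot: [[0.988, -0.156, -0.0], [-0.156, -0.988, -0.0], [-0.0, 0.0, -1.0]]
wrist_force: [0.1, -0.7, -0.1]
gripper_width: 0.525
gripper_force: 30.0
```

Request:
play_rows:
  commands: "0 0 -0.15 0 0 0;0 0 -0.1 0 0 0;0 0 -0.06 0 0 0;0 0 0 0 0 0;0 0 0 0 0 0"

```text
time_s: 49.8
tcp_pos: [0.6199, 0.0048, 0.0428]
ee_rot: [[0.988, -0.156, -0.0], [-0.156, -0.988, -0.0], [-0.0, 0.0, -1.0]]
wrist_force: [0.3, 0.1, -0.4]
gripper_width: 0.524
gripper_force: 30.0
```

Request:
play_rows:
  commands: "0 0 -0.06 0 0 0;0 0 -0.02 0 0 0;0 0 0 0 0 0;0 0 0 0 0 0"

```text
time_s: 50.2
tcp_pos: [0.62, 0.0048, 0.0408]
ee_rot: [[0.988, -0.156, 0.0], [-0.156, -0.988, 0.0], [0.0, -0.0, -1.0]]
wrist_force: [-1.1, 0.0, 2.7]
gripper_width: 0.521
gripper_force: 30.0
```

Request:
play_rows:
  commands: "0 0 0 0 0 0;0 0 0 0 0 0;0 0 0 0 0 0;0 0 0 0 0 0;0 0 0.2 0 0 0;0 0 0.6 0 0 0;0 0 1 0 0 0;0 0 1 0 0 0;0 0 0.3 0 0 0;0 0 0 0 0 0"
  grip: 60

```text
time_s: 51.2
tcp_pos: [0.6209, 0.005, 0.1355]
ee_rot: [[0.988, -0.156, 0.004], [-0.156, -0.988, 0.001], [0.004, -0.002, -1.0]]
wrist_force: [0.2, 0.6, -1.6]
gripper_width: 0.692
gripper_force: 0.0
```

Request:
play_rows:
  commands: "0.036 0.72 0 0 0 0.454;0.036 0.72 0 0 0 0.454;0.036 0.72 0 0 0 0.454;0.036 0.72 0 0 0 0.454;0.036 0.72 0 0 0 0.454;0.036 0.72 0 0 0 0.454;0.036 0.72 0 0 0 0.454;0.036 0.72 0 0 0 0.454;0 0 0 0 0 0;0 0 0 0 0 0;0 0 0 0 0 0"
  grip: 44

```text
time_s: 52.3
tcp_pos: [0.6279, 0.1767, 0.1324]
ee_rot: [[0.926, 0.377, -0.002], [0.377, -0.926, -0.001], [-0.002, 0.0, -1.0]]
wrist_force: [-0.2, 0.7, 0.1]
gripper_width: 0.506
gripper_force: 0.0
```

```bash
python3 - <<'E'
from h import *
s=r.sense();print(s["tcp_pos"].round(4),s["wrist_force"].round(1),s["joints"].round())
P,D={},{}
for n in("top","side"):
    P[n],D[n]=look(n)
    for b in blobs(n,P[n],"green",.006,lo=(.54,.1),hi=(.75,.35),amin=10): print("board",*b)
    for b in blobs(n,P[n],"blue",.050,lo=(.56,-.06),hi=(.68,.07),amin=10): print("spacer",*b)
    print("bconn",hrect(n,D[n],(626,176),40,17,35))
f=lambda a:cv2.resize(a,(396,297),interpolation=cv2.INTER_CUBIC)
cv2.imwrite("pics/g.png",np.hstack([f(P["top"][155:200,205:265]),f(P["side"][130:220,200:320])]))
E
```

```text
[0.6279 0.1767 0.1324] [-0.2  0.7  0.1] [ 30.  29.  -2.  -0. -59.  82.]
board 109 [164.6 180.6] [615.8 264.8] [616.7 270.5] [58. 30.] -86.7
board 145 [189.4 179.5] [620.9 174.5] [627.9 176.7] [70. 46.] 20.5
board 11 [186.3 169.8] [657.4 187.6] [656.7 186.7] [16.  9.] -61.4
spacer 253 [235.3 177.6] [618.2   4.5] [618.4   4.3] [73. 47.] -9.5
bconn (56, array([629.3, 177.4,  25.2]), array([629.3, 177.7]), array([37., 19.]), 23.6)
board 52 [268.8 154.9] [638.8 166.4] [635.4 162.8] [70. 27.] 40.3
board 180 [263.5 140.2] [651.4 263.6] [647.4 265. ] [85. 59.] -2.2
spacer 54 [281.3 175.5] [615.5 -20.1] [616.2 -20.3] [40. 20.] -8.0
spacer 80 [279.1 168.6] [621.4  16.1] [621.   16.4] [62. 20.] -11.3
bconn (61, array([625.2, 174.7,  24. ]), array([620.3, 174.8]), array([51., 24.]), 24.7)
```

View pics/g.png

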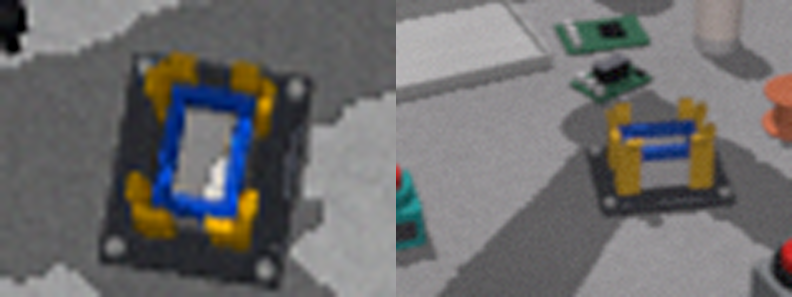

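The crops show the spacer seated square on the housing between the guides, and the board still in place. I'll descend to the connector.

Request:
play_rows:
  commands: "0.04 0.02 -0.6 0 0 0;0 0 -1 0 0 0;0 0 -1 0 0 0;0 0 -0.7 0 0 0;0 0 -0.4 0 0 0;0 0 -0.3 0 0 0;0 0 -0.12 0 0 0;0 0 0 0 0 0;0 0 0 0 0 0"

```text
time_s: 53.3
tcp_pos: [0.6305, 0.1785, 0.0109]
ee_rot: [[0.926, 0.378, 0.002], [0.378, -0.926, 0.001], [0.002, -0.0, -1.0]]
wrist_force: [0.3, 0.2, 0.5]
gripper_width: 0.508
gripper_force: 0.0
```

Request:
play_rows:
  commands: "-0.03 -0.02 -0.05 0 0 0;0 0 0 0 0 0;0 0 0 0 0 0"

```text
time_s: 53.6
tcp_pos: [0.629, 0.1776, 0.0088]
ee_rot: [[0.926, 0.378, 0.001], [0.378, -0.926, 0.0], [0.001, -0.0, -1.0]]
wrist_force: [-0.1, -1.2, -0.2]
gripper_width: 0.507
gripper_force: 0.0
```

Request:
play_rows:
  commands: "0 0 0 0 0 0;0 0 0 0 0 0;0 0 0 0 0 0;0 0 0 0 0 0;0 0 0 0 0 0;0 0 0.2 0 0 0;0 0 0.6 0 0 0;0 0 1 0 0 0;0 0 1 0 0 0;0 0 0.7 0 0 0;0 0 0.3 0 0 0;0 0 0 0 0 0"
  grip: 5

```text
time_s: 54.8
tcp_pos: [0.6294, 0.1779, 0.1238]
ee_rot: [[0.926, 0.378, 0.002], [0.378, -0.926, 0.001], [0.003, -0.0, -1.0]]
wrist_force: [-0.4, -0.1, -0.8]
gripper_width: 0.228
gripper_force: 30.0
```

```bash
python3 - <<'E'
from h import *
p,d=look("side");q,_=look("top")
f=lambda a:cv2.resize(a,(396,297),interpolation=cv2.INTER_CUBIC)
cv2.imwrite("pics/i.png",np.hstack([f(q[155:200,170:230]),f(p[110:200,200:320])]))
E
```

```text
(no output)
```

View pics/i.png

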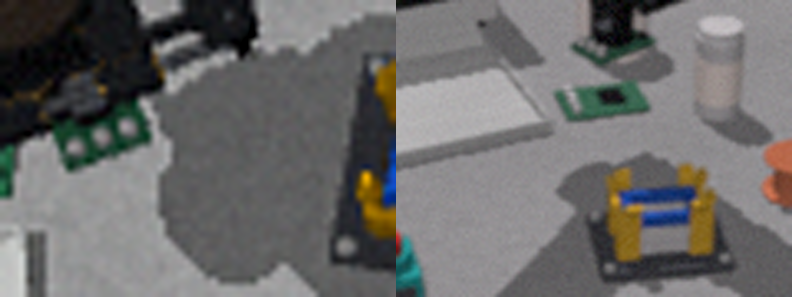

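The crops show the board held level by its connector and the spacer undisturbed.

Request:
play_rows:
  commands: "-0.039 -0.721 0 0 0 -0.452;-0.039 -0.721 0 0 0 -0.452;-0.039 -0.721 0 0 0 -0.452;-0.039 -0.721 0 0 0 -0.452;-0.039 -0.721 0 0 0 -0.452;-0.039 -0.721 0 0 0 -0.452;-0.039 -0.721 0 0 0 -0.452;-0.039 -0.721 0 0 0 -0.452;0 0 -0.4 0 0 0;0 0 -0.5 0 0 0;0 0 -0.2 0 0 0;0 0 0 0 0 0;0 0 0 0 0 0"

```text
time_s: 56.2
tcp_pos: [0.6196, 0.005, 0.0889]
ee_rot: [[0.988, -0.153, -0.001], [-0.153, -0.988, -0.0], [-0.001, 0.0, -1.0]]
wrist_force: [-0.2, -0.4, -1.1]
gripper_width: 0.227
gripper_force: 30.0
```

Request:
play_rows:
  commands: "0 0 -0.3 0 0 0;0 0 -0.2 0 0 0;0 0 -0.1 0 0 0;0 0 0 0 0 0;0 0 0 0 0 0"

```text
time_s: 56.7
tcp_pos: [0.6196, 0.0045, 0.0714]
ee_rot: [[0.988, -0.154, 0.0], [-0.154, -0.988, -0.0], [0.0, 0.0, -1.0]]
wrist_force: [0.4, -0.3, -0.9]
gripper_width: 0.23
gripper_force: 30.0
```

Request:
play_rows:
  commands: "0 0 -0.1 0 0 0;0 0 -0.1 0 0 0;0 0 -0.08 0 0 0;0 0 0 0 0 0;0 0 0 0 0 0"

```text
time_s: 57.2
tcp_pos: [0.6194, 0.0045, 0.0628]
ee_rot: [[0.988, -0.154, -0.0], [-0.154, -0.988, -0.0], [-0.0, 0.0, -1.0]]
wrist_force: [-0.4, 0.3, -1.1]
gripper_width: 0.229
gripper_force: 30.0
```

Request:
play_rows:
  commands: "0 0 -0.08 0 0 0;0 0 -0.06 0 0 0;0 0 0 0 0 0;0 0 0 0 0 0"

```text
time_s: 57.6
tcp_pos: [0.6194, 0.0045, 0.0586]
ee_rot: [[0.988, -0.154, -0.0], [-0.154, -0.988, -0.0], [-0.0, 0.0, -1.0]]
wrist_force: [0.6, 0.4, -1.5]
gripper_width: 0.231
gripper_force: 30.0
```

Request:
play_rows:
  commands: "0 0 -0.03 0 0 0;0 0 0 0 0 0;0 0 0 0 0 0"

```text
time_s: 57.9
tcp_pos: [0.6196, 0.0045, 0.0583]
ee_rot: [[0.988, -0.154, 0.0], [-0.154, -0.988, -0.0], [0.0, -0.0, -1.0]]
wrist_force: [-1.4, -0.0, 2.3]
gripper_width: 0.229
gripper_force: 30.0
```

Request:
play_rows:
  commands: "0 0 0 0 0 0;0 0 0 0 0 0;0 0 0 0 0 0;0 0 0 0 0 0;0 0 0.2 0 0 0;0 0 0.6 0 0 0;0 0 1 0 0 0;0 0 0.8 0 0 0;0 0 0 0 0 0"
  grip: 44

```text
time_s: 58.8
tcp_pos: [0.6222, 0.0049, 0.1407]
ee_rot: [[0.988, -0.153, 0.009], [-0.153, -0.988, 0.001], [0.009, -0.003, -1.0]]
wrist_force: [-0.1, 0.5, 0.9]
gripper_width: 0.503
gripper_force: 0.0
```

Request:
play_rows:
  commands: "0.216 -0.87 0 0 0 0;0.216 -0.87 0 0 0 0;0.216 -0.87 0 0 0 0;0.216 -0.87 0 0 0 0;0.216 -0.87 0 0 0 0;0.216 -0.87 0 0 0 0;0.216 -0.87 0 0 0 0;0.216 -0.87 0 0 0 0;0 0 0 0 0 0;0 0 0 0 0 0;0 0 0 0 0 0"
  grip: 0

```text
time_s: 59.9
tcp_pos: [0.671, -0.2035, 0.1355]
ee_rot: [[0.988, -0.153, -0.001], [-0.153, -0.988, 0.0], [-0.001, -0.0, -1.0]]
wrist_force: [0.4, 0.3, -0.9]
gripper_width: 0.004
gripper_force: 0.0
```

```bash
python3 - <<'E'
from h import *
s=r.sense();print(s["tcp_pos"].round(4),s["gripper_width"])
p,d=look("side");q,e=look("top")
for n,a,dd in(("top",q,e),("side",p,d)):
    for b in blobs(n,a,"green",.056,lo=(.56,-.06),hi=(.68,.07),amin=10): print("board",*b)
    for b in blobs(n,a,"green",.051,lo=(.33,-.45),hi=(.58,-.2),amin=30): print("mod",*b)
    for b in blobs(n,a,"red",.058,lo=(.6,-.3),hi=(.75,-.1),amin=5): print("red",*b)
    print("conn",hrect(n,dd,(620,5),30,70,85))
f=lambda a:cv2.resize(a,(396,297),interpolation=cv2.INTER_CUBIC)
cv2.imwrite("pics/j.png",np.hstack([f(q[155:200,205:265]),f(p[140:230,240:360])]))
E
```

```text
[ 0.671  -0.2035  0.1355] 0.0042169384617351735
mod 273 [346.5 238. ] [ 409.  -379.3] [ 409.2 -379.3] [69. 45.] 8.9
mod 269 [318.5 237.6] [ 409.4 -283.9] [ 408.6 -284.3] [70. 46.] 4.5
mod 248 [345.3 208.6] [ 510.8 -379.1] [ 508.5 -380. ] [71. 46.] 7.1
mod 168 [317.3 208.7] [ 509.6 -282. ] [ 511.  -282.2] [69. 46.] 7.9
red 85 [294.4 163.8] [ 668.5 -203.7] [ 668.  -204.2] [39. 29.] -89.4
conn 0
board 74 [282.4 171.2] [623.2  -8. ] [624.4  -4.3] [50. 42.] -10.1
mod 216 [248.8 280.6] [ 409.8 -391.4] [ 408.  -381.8] [69. 46.] 7.3
mod 199 [292.  271.4] [ 510.9 -392.9] [ 509.7 -385. ] [74. 45.] 1.7
mod 180 [238.5 252. ] [ 411.8 -296.3] [ 408.2 -287.8] [70. 49.] -0.0
mod 162 [278.7 243.1] [ 512.9 -294.6] [ 510.3 -283.2] [72. 50.] 7.7
red 139 [324.  207.4] [ 669.2 -205.2] [ 669.4 -205.3] [48. 37.] 67.3
conn (64, array([617.7,   1.7,  75.3]), array([618.,   2.]), array([36., 24.]), -6.8)
```

View pics/j.png

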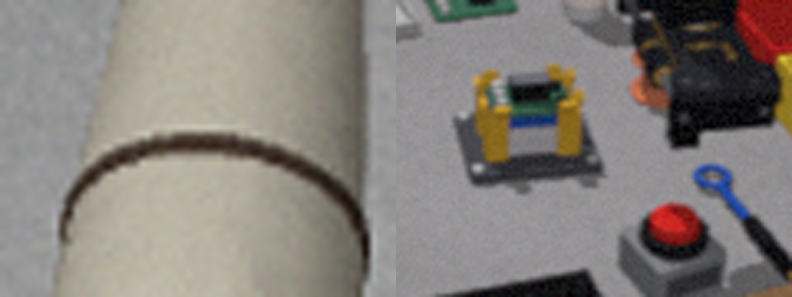

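The side crop shows the board level in the nest, connector up at the 76 mm height, and the button clear under the gripper. I'll press it.

Request:
play_rows:
  commands: "0 0 -0.6 0 0 0;0 0 -0.9 0 0 0;0 0 -0.5 0 0 0;0 0 -0.3 0 0 0;0 0 0 0 0 0;0 0 0 0 0 0"

```text
time_s: 60.6
tcp_pos: [0.672, -0.2043, 0.0677]
ee_rot: [[0.988, -0.153, 0.001], [-0.153, -0.988, -0.001], [0.001, 0.0, -1.0]]
wrist_force: [0.6, 0.2, 1.2]
gripper_width: 0.006
gripper_force: 0.0
```

Request:
play_rows:
  commands: "0 0 -0.3 0 0 0;0 0 -0.2 0 0 0;0 0 -0.1 0 0 0;0 0 -0.05 0 0 0;0 0 0 0 0 0"

```text
time_s: 61.1
tcp_pos: [0.6736, -0.2047, 0.0561]
ee_rot: [[0.989, -0.151, 0.007], [-0.151, -0.989, -0.003], [0.007, 0.002, -1.0]]
wrist_force: [-8.7, 5.3, 27.7]
gripper_width: 0.008
gripper_force: 13.9
```

```bash
python3 - <<'E'
from h import *
p,d=look("side");q,e=look("top");s=r.sense();print(s["tcp_pos"].round(4),s["wrist_force"].round(1),s["gripper_force"])
f=lambda a:cv2.resize(a,(396,297),interpolation=cv2.INTER_CUBIC)
cv2.imwrite("pics/k.png",np.hstack([f(q[140:185,265:325]),f(p[170:230,285:365])]))
E
```

```text
[ 0.6736 -0.2047  0.0561] [-7.9  5.3 27.9] 13.823499572463334
```

View pics/k.png

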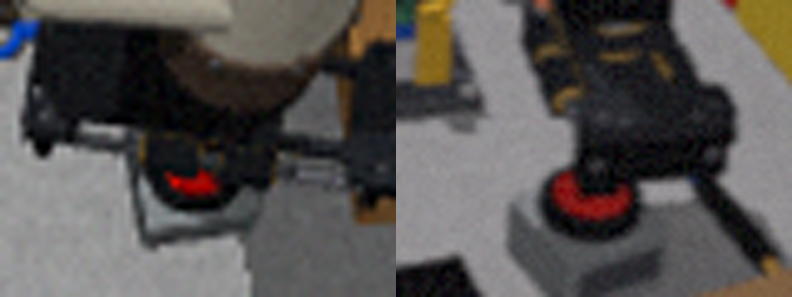

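```bash
python3 - <<'E'
from h import *
for n in("side","top"):
    p0,d0=[np.load(n+"0.npz")[k] for k in "pd"]; p,d=look(n)
    for a,b in((p0,d0),(p,d)):
        m=masks(a)["red"];X=cloud(n,b)*1000;m=m&(np.hypot(X[...,0]-671,X[...,1]+204)<35);m=cv2.erode(m.astype(np.uint8),np.ones((2,2)))>0
        print(n,m.sum(),np.median(X[m],axis=0).round(1))
s=r.sense();print(s["time_s"],s["tcp_pos"].round(4),s["wrist_force"].round(1))
E
```

```text
side 106 [ 667.4 -214.    63. ]
side 32 [ 663.1 -217.9   55.1]
top 79 [ 666.8 -205.2   64.7]
top 6 [ 654.2 -204.3   56.4]
61.3 [ 0.6736 -0.2047  0.0561] [-8.2  4.9 27.6]
```

The crops show the red cap flush under the fingers. Its measured height dropped about 8 mm (63→55), so it is fully down. I'll hold a moment, then release.

Request:
play_rows:
  commands: "0 0 0 0 0 0;0 0 0.5 0 0 0;0 0 0.8 0 0 0;0 0 1 0 0 0;0 0 1 0 0 0;0 0 0 0 0 0;0 0 0 0 0 0"

```text
time_s: 62.0
tcp_pos: [0.6714, -0.2042, 0.1471]
ee_rot: [[0.988, -0.154, 0.002], [-0.154, -0.988, 0.0], [0.001, -0.001, -1.0]]
wrist_force: [0.1, 0.5, -0.5]
gripper_width: 0.002
gripper_force: 0.0
```

Request:
play_rows:
  commands: "0 -0.8 0.3 0 0 0;0 -1 0.3 0 0 0;0 -1 0.3 0 0 0;0 -1 0 0 0 0;0 -0.5 0 0 0 0;0 0 0 0 0 0;0 0 0 0 0 0"

```text
time_s: 62.7
tcp_pos: [0.6708, -0.3326, 0.1717]
ee_rot: [[0.988, -0.154, -0.002], [-0.154, -0.988, 0.001], [-0.003, -0.001, -1.0]]
wrist_force: [-0.9, -0.1, -1.0]
gripper_width: 0.004
gripper_force: 0.0
```

```bash
python3 - <<'E'
from h import *
p,d=look("side");q,e=look("top");s=r.sense();print(s["time_s"],s["tcp_pos"].round(4),s["wrist_force"].round(1))
for n,a,dd in(("top",q,e),("side",p,d)):
    for b in blobs(n,a,"green",.056,lo=(.56,-.06),hi=(.68,.07),amin=10): print("board",*b)
    print("conn",hrect(n,dd,(620,5),30,70,85))
    m=masks(a)["red"];X=cloud(n,dd)*1000;m=m&(np.hypot(X[...,0]-671,X[...,1]+204)<35);print("red",m.sum(),np.median(X[m],axis=0))
cv2.imwrite("pics/l.png",np.hstack([cv2.resize(q[150:205,205:275],(396,311)),cv2.resize(p[100:300,200:400],(396,311))]))
E
```

```text
62.8 [ 0.6713 -0.3319  0.1727] [-0.8 -0.7  0.7]
board 247 [235.3 176.9] [619.1   4.5] [620.4   3.7] [70. 47.] -9.1
conn (62, array([619.3,   4.4,  75.1]), array([620.4,   4.1]), array([36., 20.]), -9.9)
red 0 [nan nan nan]
board 74 [282.2 171.1] [622.6  -7.8] [625.1  -3.2] [48. 42.] -12.3
conn (68, array([617.5,   1.2,  74.6]), array([618.1,   3.2]), array([36., 26.]), -10.7)
red 143 [ 666.83900395 -211.0655146    62.82609107]
  return _methods._mean(a, axis=axis, dtype=dtype,
  ret = um.true_divide(
```

View pics/l.png

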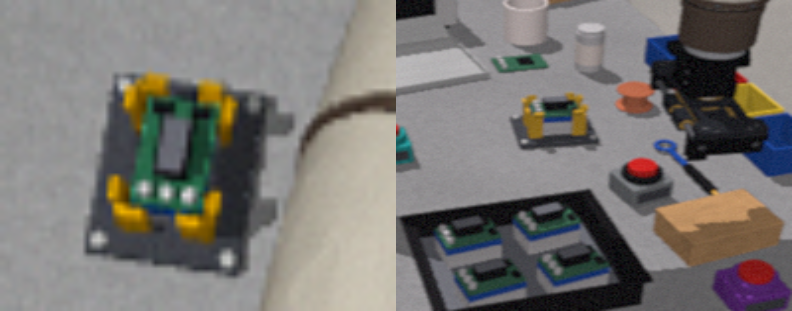

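The crops show the stack complete and square in the nest, four modules upright in the tote, the tray empty, the button back up and the robot clear.

```bash
python3 -c "
from station import r
print(r.finish_job())"
```

```text
the job is handed in; nothing more can be done
None
```

The job is handed in at about 63 s of robot time: the module is stacked square in the nest, all four finished modules stand upright in the tote, and the start button was pressed fully down for about half a second and has sprung back up.

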